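Sweep the sealing rings off the pressure rig into the tray

TASK

Clear the pressure rig's deck: with your fingertips push the three loose copper sealing rings across the deck and off its side edge, so that all three drop into the long low tray standing against that side. Do not pick any ring up, and leave the two hex fittings standing on the deck and the handheld calibrator on the bench where they are.

Things in the scene. Friction and masses are not known exactly. Their poses are not given: they have to be found in the camera images.
- deck: the pressure rig's base, fixed: an aluminium plate on four feet, 300 mm along its x, 280 mm along its y (side edges at y = -140 and +140 mm), flat top 50 mm above the bench; no rim. Along its near edge (x from -145 to -100 mm, y within 100 mm) stands a valve manifold with two star knobs, up to 100 mm above the bench. Origin on the bench below the plate's centre; turned up to 10 degrees
- tray: open steel tray, fixed, 280 mm along its x, 130 mm along its y, walls 28 mm high and 3 mm thick, inner floor 3 mm up. It stands on the bench alongside the deck, parallel to it, 3 mm from either the left (+y) or the right (-y) side edge of the deck, and spans the whole length on which rings lie; its rim is 22 mm lower than the deck's top. Origin at the centre of its underside
- ring_a: thick copper sealing ring, flat washer shape, outer diameter 30 mm, hole 17 mm, 8 mm thick, about 30 g, lying flat and loose on the deck top at the start; origin at the centre of its underside. The three rings are alike. Pushed by the flat of the closed fingers it slides straight ahead, and tips over the deck's edge once its centre is past it
- ring_b: thick copper sealing ring, flat washer shape, outer diameter 30 mm, hole 17 mm, 8 mm thick, about 30 g, lying flat and loose on the deck top at the start; origin at the centre of its underside. The three rings are alike. Pushed by the flat of the closed fingers it slides straight ahead, and tips over the deck's edge once its centre is past it
- ring_c: thick copper sealing ring, flat washer shape, outer diameter 30 mm, hole 17 mm, 8 mm thick, about 30 g, lying flat and loose on the deck top at the start; origin at the centre of its underside. The three rings are alike. Pushed by the flat of the closed fingers it slides straight ahead, and tips over the deck's edge once its centre is past it
- fitting_a: steel hex pressure fitting standing upright and loose on the deck between the rings: hex base 24 mm across flats (28 mm across corners), 18 mm high, with a 20 mm round threaded stub on it, 45 mm high in all, about 140 g; origin at the centre of its underside. To be left standing where it is; along the deck's x its centre is at least 37 mm from every ring's centre
- fitting_b: steel hex pressure fitting standing upright and loose on the deck between the rings: hex base 24 mm across flats (28 mm across corners), 18 mm high, with a 20 mm round threaded stub on it, 45 mm high in all, about 140 g; origin at the centre of its underside. To be left standing where it is; along the deck's x its centre is at least 37 mm from every ring's centre
- calibrator: grey handheld calibrator with keys and a screen, lying loose on the bench on the other side of the deck from the tray, 170 mm along its x, 95 mm along its y, 40 mm high, 0.7 kg; origin at the centre of its underside. To be left alone

How it is judged:
By the outcome, as a careful person would: the job done as asked, in the order asked, and still so for the second after the job is handed in, with the robot touching nothing.
It also fails if it takes over 53 s, if anything falls off the work surface, if the arm or the gripper's body presses on something with over 40 N, if the wrist force passes 120 N, or if a joint passes its speed limit or range.

ROBOT

A 6-joint arm with a two-finger parallel gripper is mounted at the origin on the work surface. World frame = base frame: x ahead of the robot, y to its left, z up, the work surface at z = 0. Lengths are in m, angles in rad, forces in N, time in s.
With the tool pointing down it reaches from about 0.25 to 0.775 m from the base axis. Payload 4 kg.
Tool frame: the origin (TCP) lies between the finger pads; the fingertips stand 11 mm ahead of it and the grasp point (between the pads) lies 8 mm behind it (robot.tip_extent is the z of the fingertips in the tool frame, in m); z points along the fingers, y is the line along which they close (so a half turn about z gives the same grasp; the last joint's range is limited). The gripper opens to 94 mm and grips with 3 to 60 N. Pads are 16 mm wide; open, the fingers measure 119 mm over their backs; the gripper's body (75 mm by 177 mm) begins 78 mm behind the grasp point.
Start: joints at [-1.413, 0.087, 1.371, -0, 1.684, -0.103], TCP at [0.142, -0.531, 0.217] pointing down, gripper open.
Joint ranges: [-3.1, 3.1], [-0.76, 2.03], [0.27, 2.55], [-1.08, 4.22], [0.17, 2.65], [-2.57, 2.57]. Speed limits (rad/s): [2.79, 2.79, 3.14, 3.14, 3.14, 3.14].

INTERFACE

Orientations are given as [roll, pitch, yaw] about the fixed x, y, z axes, in that order (R = Rz(yaw) Ry(pitch) Rx(roll)).
In Python, from bench import robot, imaging gives the robot as it stands.
- The arm moves only by the shell command python3 -m pendant 'ROWS'. ROWS is JSON, a list of rows, each a list of 7 numbers: the shift along the world's x, y, z in cm, then the turn, a rotation vector about the world's x, y, z in degrees, then the opening, from 0 (shut) to 1 (fully open). In form: [[dx, dy, dz, ax, ay, az, jaw], ...]. A call has 1 to 8 rows; each row shifts and turns the commanded pose from where the row before left it; what a row does not reach is not made up. A row lasts 1/10 s, in which the tool goes at most 50 mm and 8.59 degrees, less where a joint would pass 70% of its speed; a pose out of reach is approached as far as the arm can. A call is refused whole if a number of a shift passes 5 or a number of a turn 8.59, either way. A call with a gripper value outside its range is refused whole. The fingers move at their own pace and stop on an object; the grip force is fixed at half the most. Time passes only in rows, so rows that do not move let the fingers close. It gives the time, the measured TCP pose, the force, the opening and the grip force at its end, in the units of the state.
- robot.get_obs(): the state, without advancing time (a new reading comes with each control period).
- imaging.snapshot(name): name is "side" or "top"; returns the picture (384x512x3 uint8, red, green, blue); there is no depth.
- imaging.camera_params(name): a dict with "camera_matrix" (3x3 intrinsics, pixels), "k1" (the pictures are not rectified: a ray, as slopes to the right and down, at radius r is drawn at 1 + k1 r^2 times it, then the intrinsics apply), "R" (3x3) and "t" (3): a world point X has camera coordinates R X + t. Camera axes: x right, y down, z forward; pixel columns grow to the right and rows downward; lengths in m; the calibration is good to about 2 mm. A picture is of the moment at which its call begins. camera_params takes no time and is no camera call.
- robot.close_job(): hands the job in; it is judged then, once.
The state is a dict: "time": time; "joint_positions": joint angles; "qvel": joint speeds; "joint_torque": joint torques, N m; "tool_pos": TCP position; "ee_rot": TCP orientation; "wrist_force": force on the tool from outside, world axes, zero at the start; "wrist_torque": the same for the moment, N m; "width": finger opening in m; "finger_force": force on a finger pad.
Only numpy, scipy, OpenCV 4.12 (cv2) and the standard library are available. Lean on these libraries where they do the work, as an engineer would, in place of code of your own. Each camera call takes 0.05 s, during which the arm holds its last target. There are 200 camera calls.

## Working session

There is one attempt and no reset: what is moved stays moved. The work goes in short steps, Python scripts to look and compute and a shell command to move; the robot and the scene stay as the last step left them, time stands still between calls to the robot, and variables do not carry over. Pictures are saved under pics/ and viewed, at most 10 in all, crops included, and the job is handed in when it is done.

```bash
mkdir -p pics; python3 - <<'E'
from bench import robot, imaging
import cv2
for n in("top","side"):
    cv2.imwrite(f"pics/{n}0.png",cv2.resize(imaging.snapshot(n)[:,:,::-1],(800,600)))
    p=imaging.camera_params(n);print(n,p)
o=robot.get_obs();print(o["time"],o["tool_pos"],o["ee_rot"],robot.tip_extent)
E
```

```text
top {'camera_matrix': array([[455.25575617,   0.        , 263.68787611],
       [  0.        , 455.25575617, 190.23699087],
       [  0.        ,   0.        ,   1.        ]]), 'k1': 0.046940669127073946, 'R': array([[-0.02298157, -0.9996988 ,  0.0086114 ],
       [-0.99868149,  0.02256098, -0.04611172],
       [ 0.04590355, -0.00965977, -0.99889917]]), 't': array([0.01790027, 0.55374649, 0.94421836])}
side {'camera_matrix': array([[429.54918408,   0.        , 247.02502249],
       [  0.        , 429.54918408, 192.17456659],
       [  0.        ,   0.        ,   1.        ]]), 'k1': -0.13029079415681555, 'R': array([[ 9.62326476e-01, -2.71894956e-01, -9.41372820e-04],
       [-2.05301354e-01, -7.24350913e-01, -6.58154320e-01],
       [ 1.78266956e-01,  6.33552593e-01, -7.52882464e-01]]), 't': array([-0.52392786,  0.16292783,  0.69046625])}
0.1 [ 0.14173807 -0.53094838  0.21542933] [-3.13964567e+00 -1.72056145e-04  2.60818093e-01] 0.011
```

View pics/top0.png

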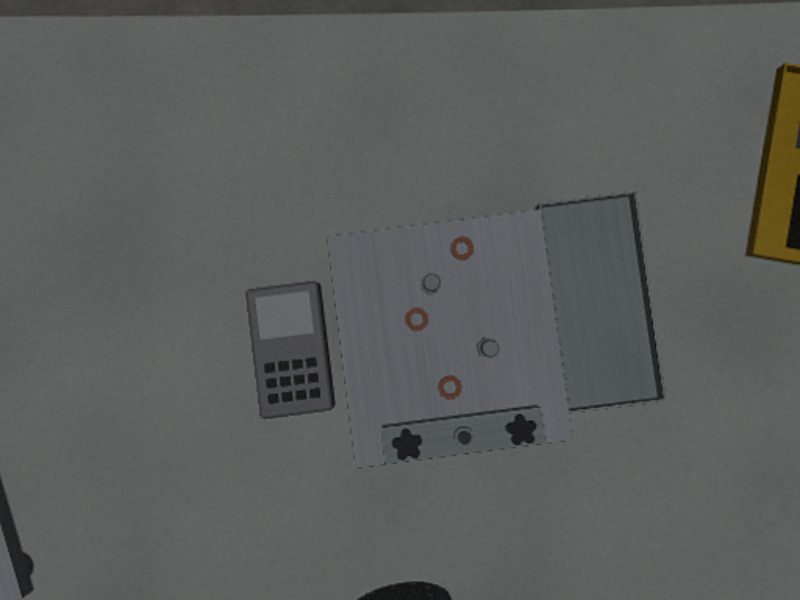

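View pics/side0.png

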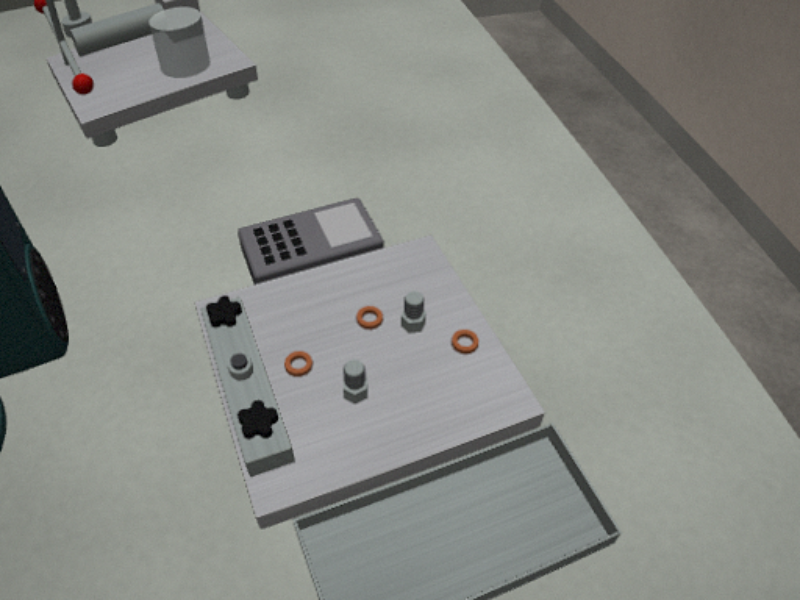

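The top view (800 px wide) shows copper rings at (461,248), (416,319) and (450,387), and fittings at (431,283) and (488,347). The deck corners are about (328,237), (540,209), (571,440) and (357,467), with the tray on the -y side and the calibrator on the +y side.

```bash
cat > h.py <<'E'
import numpy as np, cv2
from bench import robot, imaging
def ray(n,uv,z):
    p=imaging.camera_params(n);K,R,t=p["camera_matrix"],p["R"],p["t"]
    q=cv2.undistortPoints(np.array([[uv]],float),K,np.array([p["k1"],0,0,0,0.]))[0,0]
    d=R.T@np.array([*q,1]);c=-R.T@t
    return (c+d*(z-c[2])/d[2])[:2]
def rings(n):
    im=imaging.snapshot(n).astype(int);m=((im[...,0]-im[...,2]>35)&(im[...,0]-im[...,1]>25)).astype(np.uint8)
    m=cv2.morphologyEx(m,cv2.MORPH_CLOSE,np.ones((3,3)))
    _,_,s,c=cv2.connectedComponentsWithStats(m)
    return [(c[i],s[i,4]) for i in range(1,len(s)) if 15<s[i,4]<600]
E
python3 - <<'E'
from h import *
for n in("top","side"):
    for c,a in rings(n): print(n,c*1.5625,a,ray(n,c,.056).round(4))
s=1/1.5625
C=np.array([ray("top",np.array(p)*s,.05) for p in[(328,237),(540,209),(571,440),(357,467)]]);print(C.round(4))
cen=C.mean(0);ex=(C[0]+C[1]-C[2]-C[3]);yaw1=np.arctan2(ex[1],ex[0]);ey=C[0]+C[3]-C[1]-C[2];yaw2=np.arctan2(-ey[0],ey[1])
print(cen,np.degrees([yaw1,yaw2]));y=(yaw1+yaw2)/2
Rm=np.array([[np.cos(y),-np.sin(y)],[np.sin(y),np.cos(y)]])
for c,a in rings("top"): print("ring deck",((ray("top",c,.056)-cen)@Rm).round(4))
for p in[(431,282),(488,347)]: w=ray("top",np.array(p)*s,.09);print("fit",w,(w-cen)@Rm)
for p in[(414,298),(354,366)]: w=ray("side",np.array(p)*s,.095);print("fit",w,(w-cen)@Rm)
E
```

```text
top [461.69117647 247.77573529] 85 [ 0.6144 -0.0598]
top [416.19664634 318.33079268] 82 [0.5248 0.001 ]
top [449.22733516 387.15659341] 91 [ 0.4361 -0.0391]
side [39.44444444  4.16666667] 45 [0.0799 0.9994]
side [81.80555556 82.77777778] 135 [0.1898 0.6249]
side [368.87931034 316.44396552] 145 [0.525  0.0006]
side [464.2871732  340.45138889] 153 [ 0.6151 -0.0599]
side [297.57375776 362.87849379] 161 [ 0.4369 -0.0403]
[[ 0.6328  0.1126]
 [ 0.6633 -0.1633]
 [ 0.3651 -0.1933]
 [ 0.3374  0.0807]]
[ 0.49966926 -0.04080812] [5.96185118 6.03596112]
ring deck [ 0.1124 -0.0306]
ring deck [0.0294 0.0389]
ring deck [-0.0631  0.0085]
fit [ 0.56881434 -0.0179069 ] [0.07115983 0.0155495 ]
fit [ 0.48696316 -0.08620849] [-0.01738129 -0.04382384]
fit [ 0.56973664 -0.01955698] [0.07190463 0.01381207]
fit [ 0.48752678 -0.08762679] [-0.01696898 -0.04529328]
```

```bash
python3 -m pendant '[[1.8,3.28,0,0,0,5.07,0],[1.8,3.28,0,0,0,5.07,0],[1.8,3.28,0,0,0,5.07,0],[1.8,3.28,0,0,0,5.07,0],[1.8,3.28,0,0,0,5.07,0],[1.8,3.28,0,0,0,5.07,0],[1.8,3.28,0,0,0,5.07,0],[1.8,3.28,0,0,0,5.07,0]]' && python3 -m pendant '[[1.8,3.28,0,0,0,5.07,0],[1.8,3.28,0,0,0,5.07,0],[1.8,3.28,0,0,0,5.07,0],[1.8,3.28,0,0,0,5.07,0],[1.8,3.28,0,0,0,5.07,0],[1.8,3.28,0,0,0,5.07,0],[1.8,3.28,0,0,0,5.07,0],[1.8,3.28,0,0,0,5.07,0]]' && python3 -m pendant '[[0,0,0,0,0,0,0],[0,0,0,0,0,0,0],[0,0,0,0,0,0,0]]'
```

```text
time: 1.05
tool_pos: [0.2862, -0.2676, 0.2166]
ee_rot: [3.141, 0.0, 0.972]
wrist_force: [-0.0, -0.4, 0.2]
width: 0.0332
finger_force: 0.0
time: 1.85
tool_pos: [0.4303, -0.0051, 0.2166]
ee_rot: [3.141, 0.0, 1.681]
wrist_force: [-0.1, -1.3, -0.4]
width: 0.0004
finger_force: 0.0
time: 2.15
tool_pos: [0.4294, -0.0074, 0.2165]
ee_rot: [-3.141, 0.0, 1.675]
wrist_force: [0.1, -0.9, -0.8]
width: 0.0003
finger_force: 0.0
```

```bash
python3 -m pendant '[[0.3,0.1,-3,0,0,0,0],[0,0,-3,0,0,0,0],[0,0,-3,0,0,0,0],[0,0,-3,0,0,0,0],[0,0,-2,0,0,0,0],[0,0,-1,0,0,0,0],[0,0,0,0,0,0,0],[0,0,0,0,0,0,0]]'
python3 - <<'E'
from h import *
cv2.imwrite("pics/side1.png",cv2.resize(imaging.snapshot("side")[:,:,::-1],(800,600)))
E
```

```text
time: 2.95
tool_pos: [0.4334, -0.0063, 0.0676]
ee_rot: [3.14, 0.001, 1.675]
wrist_force: [0.0, 0.1, -0.2]
width: 0.0006
finger_force: 0.0
```

View pics/side1.png

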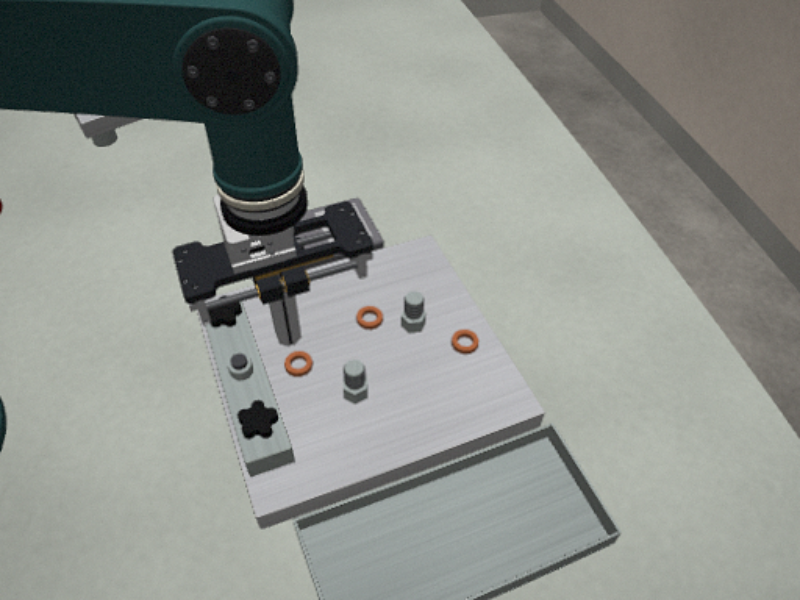

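The fingertips, at (290,338), are right behind ring C at (299,363). The fittings are clear, so I'll lower 3 mm and push.

```bash
python3 -m pendant '[[0,0,-0.3,0,0,0,0],[0.1,-0.9,0,0,0,0,0],[0.13,-1.26,0,0,0,0,0],[0.13,-1.26,0,0,0,0,0],[0.13,-1.26,0,0,0,0,0],[0.13,-1.26,0,0,0,0,0],[0.13,-1.26,0,0,0,0,0],[0.13,-1.26,0,0,0,0,0]]' && python3 -m pendant '[[0.13,-1.26,0,0,0,0,0],[0.13,-1.26,0,0,0,0,0],[0.13,-1.26,0,0,0,0,0],[0.13,-1.26,0,0,0,0,0],[0.13,-1.26,0,0,0,0,0],[0.13,-1.26,0,0,0,0,0],[0.13,-1.26,0,0,0,0,0],[0.13,-1.26,0,0,0,0,0]]' && python3 -m pendant '[[0,0,0,0,0,0,0],[0,0,0,0,0,0,0]]'
python3 - <<'E'
from h import *
cv2.imwrite("pics/side2.png",cv2.resize(imaging.snapshot("side")[:,:,::-1],(800,600)))
E
```

```text
time: 3.8
tool_pos: [0.4417, -0.0915, 0.0635]
ee_rot: [3.142, -0.0, 1.676]
wrist_force: [0.2, 0.7, -0.0]
width: 0.0005
finger_force: 0.3
time: 4.6
tool_pos: [0.4521, -0.1922, 0.0634]
ee_rot: [-3.142, 0.0, 1.677]
wrist_force: [0.6, 0.2, 0.9]
width: 0.0007
finger_force: 0.0
time: 4.8
tool_pos: [0.4519, -0.1912, 0.0634]
ee_rot: [-3.141, -0.001, 1.676]
wrist_force: [-0.3, -0.2, 0.1]
width: 0.0005
finger_force: 0.0
```

View pics/side2.png

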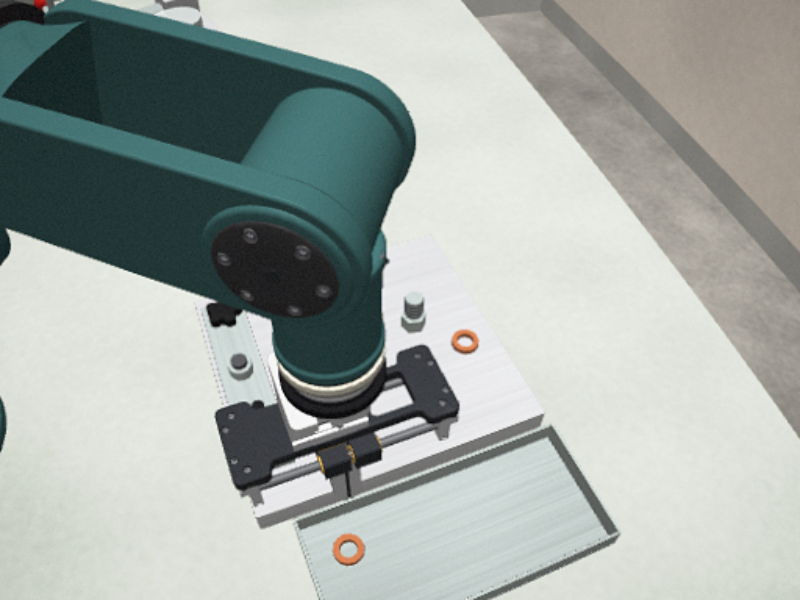

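Ring C lies flat in the tray at (349,549). Next is ring B: lift, move behind it and lower.

```bash
python3 -m pendant '[[0,0,3,0,0,0,0],[0,0,3,0,0,0,0],[0,0,3,0,0,0,0],[0.9,2.91,0,0,0,0,0],[0.9,2.91,0,0,0,0,0],[0.9,2.91,0,0,0,0,0],[0.9,2.91,0,0,0,0,0],[0.9,2.91,0,0,0,0,0]]' && python3 -m pendant '[[0.9,2.91,0,0,0,0,0],[0.9,2.91,0,0,0,0,0],[0.6,2.3,0,0,0,0,0],[0,0,-3,0,0,0,0],[0,0,-3,0,0,0,0],[0,0,-1.5,0,0,0,0],[0,0,0,0,0,0,0],[0,0,0,0,0,0,0]]'
```

```text
time: 5.65
tool_pos: [0.497, -0.0437, 0.1536]
ee_rot: [3.141, -0.0, 1.678]
wrist_force: [0.0, -0.3, -0.4]
width: 0.0002
finger_force: 0.0
time: 6.45
tool_pos: [0.521, 0.0361, 0.0789]
ee_rot: [3.141, -0.0, 1.677]
wrist_force: [-0.7, 0.1, 0.0]
width: 0.0007
finger_force: 0.0
```

```bash
python3 -m pendant '[[0,0,-1.2,0,0,0,0],[0,0,-0.35,0,0,0,0],[0,0,0,0,0,0,0],[0.1,-0.9,0,0,0,0,0],[0.13,-1.25,0,0,0,0,0],[0.13,-1.25,0,0,0,0,0],[0.13,-1.25,0,0,0,0,0],[0.13,-1.25,0,0,0,0,0]]' && python3 -m pendant '[[0.13,-1.25,0,0,0,0,0],[0.13,-1.25,0,0,0,0,0],[0.13,-1.25,0,0,0,0,0],[0.13,-1.25,0,0,0,0,0],[0.13,-1.25,0,0,0,0,0],[0.13,-1.25,0,0,0,0,0],[0.13,-1.25,0,0,0,0,0],[0.13,-1.25,0,0,0,0,0]]' && python3 -m pendant '[[0.13,-1.25,0,0,0,0,0],[0.13,-1.25,0,0,0,0,0],[0.13,-1.25,0,0,0,0,0],[0.13,-1.25,0,0,0,0,0],[0.13,-1.25,0,0,0,0,0],[0,0,0,0,0,0,0],[0,0,0,0,0,0,0]]'
python3 - <<'E'
from h import *
cv2.imwrite("pics/side3.png",cv2.resize(imaging.snapshot("side")[:,:,::-1],(800,600)))
E
```

```text
time: 7.25
tool_pos: [0.5274, -0.0248, 0.0632]
ee_rot: [3.141, 0.0, 1.676]
wrist_force: [-0.1, 0.5, 0.2]
width: 0.0003
finger_force: 0.2
time: 8.05
tool_pos: [0.5377, -0.1243, 0.063]
ee_rot: [3.142, -0.0, 1.677]
wrist_force: [-0.4, 1.0, 0.3]
width: 0.0003
finger_force: 0.2
time: 8.75
tool_pos: [0.5441, -0.186, 0.0629]
ee_rot: [-3.142, -0.0, 1.676]
wrist_force: [-0.5, 0.0, 0.1]
width: 0.0007
finger_force: 0.0
```

View pics/side3.png

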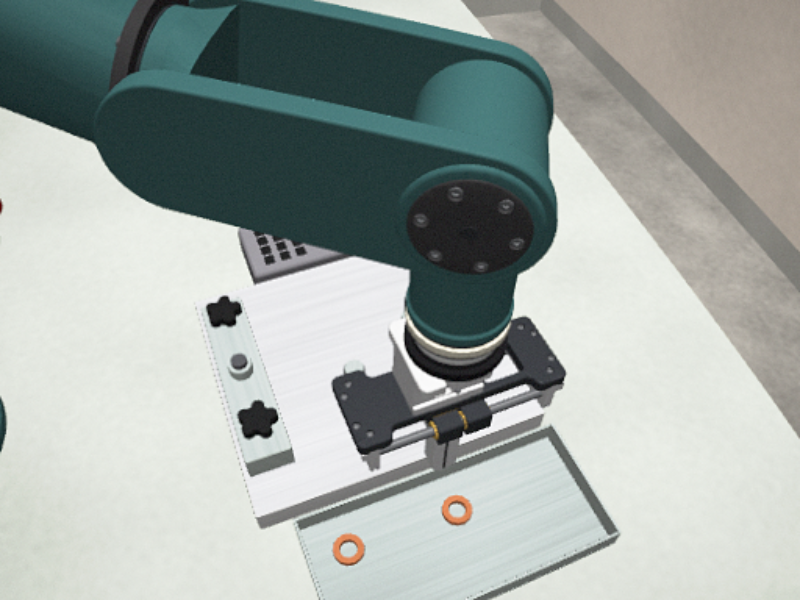

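Rings C (349,549) and B (457,510) are both in the tray. On to ring A.

```bash
python3 -m pendant '[[0,0,3,0,0,0,0],[0,0,3,0,0,0,0],[0,0,3,0,0,0,0],[1.1,2.67,0,0,0,0,0],[1.1,2.67,0,0,0,0,0],[1.1,2.67,0,0,0,0,0],[1.1,2.67,0,0,0,0,0],[1.1,2.67,0,0,0,0,0]]' && python3 -m pendant '[[1.2,2.68,0,0,0,0,0],[0,0,0,0,0,0,0],[0,0,-3,0,0,0,0],[0,0,-3,0,0,0,0],[0,0,-1.5,0,0,0,0],[0,0,0,0,0,0,0],[0,0,0,0,0,0,0]]'
```

```text
time: 9.6
tool_pos: [0.5992, -0.0504, 0.1531]
ee_rot: [3.141, -0.0, 1.678]
wrist_force: [0.9, 0.7, -0.1]
width: 0.0008
finger_force: 0.0
time: 10.3
tool_pos: [0.6114, -0.0259, 0.0787]
ee_rot: [3.141, 0.0, 1.676]
wrist_force: [-0.2, -0.3, 0.3]
width: 0.0005
finger_force: 0.0
```

Push ring A by (1.57, -15.0) cm.

```bash
python3 -m pendant '[[0,0,-1.2,0,0,0,0],[0,0,-0.35,0,0,0,0],[0,0,0,0,0,0,0],[0.1,-0.9,0,0,0,0,0],[0.13,-1.25,0,0,0,0,0],[0.13,-1.25,0,0,0,0,0],[0.13,-1.25,0,0,0,0,0],[0.13,-1.25,0,0,0,0,0]]' && python3 -m pendant '[[0.13,-1.25,0,0,0,0,0],[0.13,-1.25,0,0,0,0,0],[0.13,-1.25,0,0,0,0,0],[0.13,-1.25,0,0,0,0,0],[0.13,-1.25,0,0,0,0,0],[0.13,-1.25,0,0,0,0,0],[0.13,-1.25,0,0,0,0,0],[0.07,-0.6,0,0,0,0,0]]' && python3 -m pendant '[[0,0,0,0,0,0,0],[0,0,0,0,0,0,0],[0,0,4,0,0,0,0],[0,0,4,0,0,0,0],[0,0,4,0,0,0,0],[0,0,4,0,0,0,0]]' && python3 -m pendant '[[-3,-3,0,0,0,0,0],[-3,-3,0,0,0,0,0],[-3,-3,0,0,0,0,0],[-3,-3,0,0,0,0,0],[-3,-3,0,0,0,0,0],[-3,-3,0,0,0,0,0],[-3,-3,0,0,0,0,0],[0,0,0,0,0,0,0]]'
python3 - <<'E'
from h import *
cv2.imwrite("pics/side4.png",cv2.resize(imaging.snapshot("side")[:,:,::-1],(800,600)))
cv2.imwrite("pics/top4.png",cv2.resize(imaging.snapshot("top")[:,:,::-1],(800,600)))
E
```

```text
time: 11.1
tool_pos: [0.6175, -0.0861, 0.0628]
ee_rot: [3.141, 0.0, 1.676]
wrist_force: [-0.1, 1.0, 0.7]
width: 0.0004
finger_force: 0.2
time: 11.9
tool_pos: [0.6271, -0.1797, 0.0624]
ee_rot: [-3.142, 0.0, 1.676]
wrist_force: [0.8, -0.1, -0.1]
width: 0.0006
finger_force: 0.0
time: 12.5
tool_pos: [0.6269, -0.1771, 0.2241]
ee_rot: [3.142, -0.0, 1.678]
wrist_force: [0.9, -0.4, -0.5]
width: 0.0007
finger_force: 0.0
time: 13.3
tool_pos: [0.414, -0.3907, 0.2226]
ee_rot: [-3.14, 0.001, 1.671]
wrist_force: [1.1, 0.0, -0.2]
width: 0.0004
finger_force: 0.0
```

View pics/side4.png

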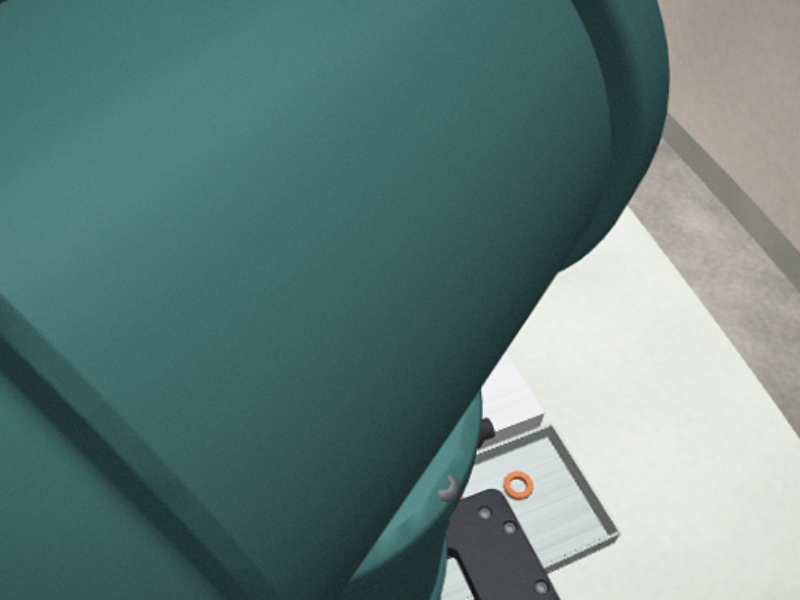

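View pics/top4.png

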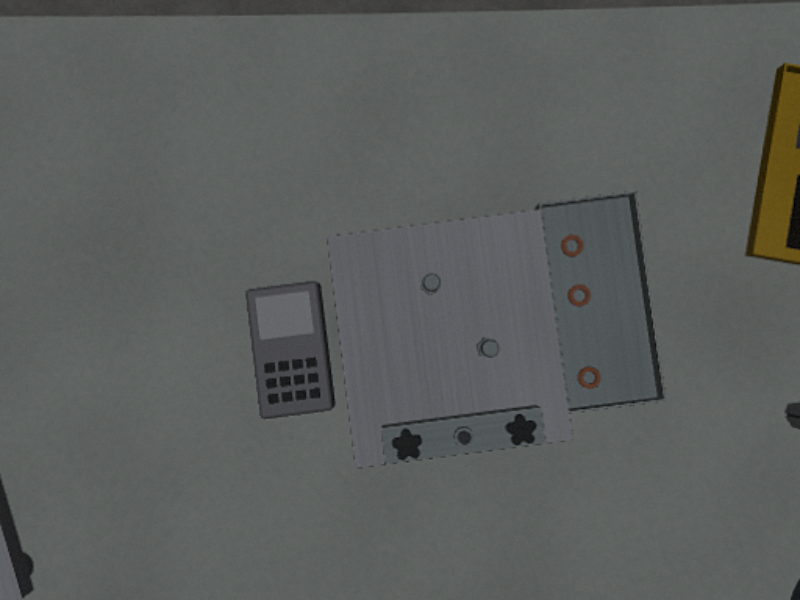

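The top view shows all three rings flat in the tray at (571,246), (579,295) and (589,377). The fittings (431,283) and (488,347) and the calibrator haven't moved, and the arm is clear.

```bash
python3 -c "
from bench import robot
print(robot.close_job())"
```

```text
the job is handed in; nothing more can be done
None
```

All three rings were pushed off the deck into the tray, the fittings and calibrator were left where they were, and the job was handed in at about 13 s of the 53 s allowed.

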